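# Lid the tin and hold it hard in the corner of the jig

### The arm

A 7-joint arm with a two-finger parallel gripper is mounted at the origin on the work surface. World frame = base frame: x ahead of the robot, y to its left, z up, the work surface at z = 0. Lengths are in m, angles in rad, forces in N, time in s.
With the tool pointing down it reaches from about 0.35 to 0.775 m from the base axis. Payload 3.1 kg.
Tool frame: the origin (TCP) lies midway between the tips of the shut fingers; the grasp point (between the pads) lies 19 mm behind it (r.hold_point_z is the distance from the TCP to the grasp point, in m); y points along the fingers, z is the direction in which the jaws open and shut, and the axes are right-handed (so a half turn about y gives the same grasp; the last joint's range is limited). The gripper opens to 85 mm and grips with 20 to 120 N. Pads are 22 mm wide; open, the fingers measure 114 mm over their backs; the gripper's body (76 mm by 85 mm) begins 54 mm behind the grasp point. The pads swing forward as they close: fully open they stand 13 mm farther back than shut.
Start: joints at [1.085, 0.311, 0.014, 1.512, -0.004, 1.319, -0.027], TCP at [0.236, -0.497, 0.231] pointing down, gripper open.
Joint ranges: [-2.7, 2.7], [-0.3, 1.91], [-1.27, 1.3], [0.12, 2.57], [-1.44, 4.58], [0.2, 2.03], [-3.05, 3.05]. Speed limits (rad/s): [2.79, 2.79, 3.14, 3.14, 3.14, 3.14, 3.14].

### API

Orientations are given as [roll, pitch, yaw] about the fixed x, y, z axes, in that order (R = Rz(yaw) Ry(pitch) Rx(roll)).
In Python, from bench import r gives the robot as it stands.
- The arm moves only by the tool step_arm, never from a script. Its arguments are lists of equal length, an entry for each row: "grip": the opening, from 0 (shut) to 1 (fully open); "xyz": the shift along the tool's x, y, z in mm, a list of three; "rot": the turn, a rotation vector about the tool's x, y, z in rad, a list of three. A call has 1 to 5 rows; each row shifts and turns the pose as measured when the row begins, along the tool's axes as they then stand; what a row does not reach is not made up. A row lasts 1/8 s, in which the tool goes at most 62.5 mm and 10.7 degrees, less where a joint would pass 70% of its speed; a pose out of reach is approached as far as the arm can. A call with a gripper value outside its range is refused whole. The fingers move at their own pace and stop on an object; "squeeze" is the grip in N (left out, the last holds). Time passes only in rows, so rows that do not move let the fingers close. It gives the time, the measured TCP pose, the force and the opening at its end, in the units of the state.
- r.read_state(): the state, without advancing time (a new reading comes with each control period).
- r.snapshot(name): name is "scene" or "top" or "wrist"; returns (picture, depth): 400x640x3 uint8, red, green, blue; 400x640 float32, m along the optical axis (not along the pixel's ray), 0 where there is no reading.
- r.get_calibration(name): a dict with "fx", "fy", "cx", "cy" (pixels), "distortion" ([k1, k2, p1, p2, k3] as OpenCV has them; the pictures are not rectified), "R" (3x3) and "t" (3): a world point X has camera coordinates R X + t; the wrist camera has in their place "tool_from_camera" (4x4, takes a point from camera to tool coordinates, whose origin is the TCP and whose axes are the tool frame's). Camera axes: x right, y down, z forward; pixel columns grow to the right and rows downward; lengths in m; the calibration is good to about 2 mm. A picture is of the moment at which its call begins: read the wrist's pose just before it. get_calibration takes no time and is no camera call.
- r.finish_job(): hands the job in, once; it reports no verdict.
The state is a dict: "clock": time; "joints": joint angles; "joint_velocities": joint speeds; "joint_torque": joint torques, N m; "ee_pos": TCP position; "ee_rot": TCP orientation; "contact_force": force on the tool from outside, world axes, zero at the start; "wrist_torque": the same for the moment, N m; "grip_width": opening from 0.0 (shut) to 1.0 (fully open).
Only numpy, scipy, OpenCV 4.12 (cv2) and the standard library are available. Lean on these libraries where they do the work, as an engineer would, in place of code of your own. Each camera call takes 0.05 s, during which the arm holds its last target.

### The job

We are making a tin-can shaker: put the loose wooden lid on the open tin so that its plug drops inside and it sits level on the rim, then push the tin into the corner on its side where the fence meets the stop block. Holding the lid's handle, press with one firm diagonal push (about 10 N each down on the table, into the fence and into the stop block) and finish still holding that push, so that a colleague can tape the lid down. Leave the other things on the table where they are.

Things in the scene. Friction and masses are not known exactly. Their poses are not given: they have to be found in the camera images.
- table_top (a point): a point on the top of the grey work table, which is at height 0
- lid_grip (a point): grip point on the lid's handle, a plain wooden block standing centred on the lid: 44 mm long (along x) x 24 wide (along y) x 38 tall. The point is on the lid's axis, 14 mm below the handle's top, 24 above the disc's top, 30 above the disc's underside, 38 above the plug's underside; z up
- lid: the lid: plywood disc 86 mm across, 6 mm thick, with a round plug beneath (69 mm across, 8 mm deep; it stands on the plug at the start) and the block handle on top; about 100 g. Origin at the centre of the plug's underside, axes as lid_grip
- tin: low open steel tin, loose, 80 mm outside diameter, 45 mm tall, wall 2 mm (mouth 76 mm), smooth, about 200 g; origin at the centre of its underside, z up. With the lid seated lid_grip is 75 mm above this origin
- fence: straight wooden fence screwed to the table, 260 mm long, 22 mm thick, 36 mm high; origin at table height in the middle of its working face (the face towards the tin, towards the robot); x points into the wood, y along the fence towards the end with the stop block
- stop: wooden stop block screwed to the table at right angles to the fence, 85 mm long (sticking out from the fence towards the robot), 30 mm thick, 36 mm high; origin and axes as point corner
- corner (a point): the inner corner between fence and stop block, at table height: x points square into the fence, y points square into the stop block's working face. A tin pressed home has its centre 40 mm back from it along both axes (at x = -40, y = -40 mm in its frame)
- tape_roll: bystander: flat cardboard ring, 84 mm across, hole 60 mm, 24 mm tall, loose; origin centre of underside
- marker: bystander: marker pen standing on end, 21 mm across, 130 mm tall, loose; origin centre of underside
Things that resemble listed ones, but are neither listed nor needed, are in the scene too. Of the things that look like the lid, take the one that is nearest to the robot's base at the start. Of the things that look like the tin, take the one that is nearest to the robot's base at the start.

How it is judged:
On the way:
1. the lid sits level on the tin's rim, its plug inside (z of lid_grip in the frame of tin between 0.072 and 0.0775 m and horizontal distance between lid_grip and tin below 0.007 m and angle between each of lid_grip, tin's own z axis and vertical below 0.06 rad), for 0.2 s.
At the end, for the whole second after the job is handed in: Lid seated (handle point 72-77.5 mm above the tin's underside, within 7 mm of its axis, lid and tin within 0.06 rad of level), fingers on the lid (over 2 N); for the last second the tin presses on fence and stop block (over 2 N each) and table (over 8 N with its weight) (all of step 1 and contact force between tin and fence above 2 N and contact force between tin and stop above 2 N and contact force between tin and table above 8 N and contact force between the fingers and lid above 2 N); the arm keeps its last pose, push and grip.
It fails at once if a bystander was moved more than 30 mm (distance of any of tape_roll, marker, tall_carton, flat_carton, foil_box, spoon from where it was at the start of the episode above 0.03 m).
It also fails if it takes over 51 s, if anything falls off the work surface, if the arm or the gripper's body presses on something with over 40 N, if the wrist force passes 120 N, or if a joint passes its speed limit or range.

## Working session

There is one attempt and no reset: what is moved stays moved. The work goes in short steps, Python scripts to look and compute and a tool call to move; the robot and the scene stay as the last step left them, time stands still between calls to the robot, and variables do not carry over. Pictures are saved under pics/ and viewed, and the job is handed in when it is done.

Besides the shell and the picture viewer there is one more tool, called after "Call:" by a JSON object that holds its "api" and its "payload". step_arm: Moves the arm, as the interface text tells. Its arguments: {"type":"object","properties":{"grip":{"type":"array"},"xyz":{"type":"array"},"rot":{"type":"array"},"squeeze":{"type":"number"}},"required":["grip","xyz","rot"]}

```bash
ls; mkdir -p pics; python3 - <<'E'
from bench import r
import cv2
print(r.read_state())
for n in("scene","top"):
    p,d=r.snapshot(n); cv2.imwrite(f"pics/{n}0.png",p[:,:,::-1])
    import numpy as np; np.savez(f"{n}0.npz",p=p,d=d)
    print(n,r.get_calibration(n), (d>0).mean())
print(r.get_calibration("wrist"))
E
```

```text
pics
{'clock': 0.0, 'joints': array([ 1.08531987,  0.31176721,  0.01396508,  1.51307708, -0.00436967,
        1.3192107 , -0.02721823]), 'joint_velocities': array([-4.37422463e-05, -3.87289131e-04, -2.88436538e-04, -8.37856159e-04,
       -3.66661586e-04, -2.73712922e-03,  4.18111373e-05]), 'joint_torque': array([-9.38908215e-05, -3.79913342e+01,  1.46060321e-01, -2.30593854e+01,
        1.23283835e-02,  1.37299468e-02, -2.01997437e-05]), 'ee_pos': array([ 0.23583805, -0.4960466 ,  0.23019015]), 'ee_rot': array([-1.57322544e+00, -1.20239918e-04, -2.69772438e+00]), 'contact_force': array([-0.42685999,  0.92469974, -0.14493882]), 'wrist_torque': array([ 0.02680585,  0.05895925, -0.01290023]), 'grip_width': 1.0019629828694445}
scene {'fx': 507.62999807011107, 'fy': 507.62999807011107, 'cx': 313.9724251038094, 'cy': 197.99820400236047, 'distortion': array([-0.12192555,  0.        ,  0.        ,  0.        ,  0.        ]), 'R': array([[ 0.02547526,  0.99960965, -0.01147018],
       [ 0.79651701, -0.02723012, -0.60400263],
       [-0.60407919,  0.00625093, -0.79689978]]), 't': array([ 0.06
[... 308 characters left out ...]
5589, -0.01942054, -0.1033457 ],
       [ 0.1037937 , -0.02367987, -0.99431692]]), 't': array([-0.1104384 ,  0.61179324,  0.94694216])} 0.9960859375
{'fx': 298.9639068111315, 'fy': 298.9639068111315, 'cx': 320.1659124440568, 'cy': 200.95997844261737, 'distortion': array([-0.02829943,  0.        ,  0.        ,  0.        ,  0.        ]), 'tool_from_camera': array([[ 4.32520305e-04,  9.54510794e-01,  2.98176049e-01,
        -7.58036938e-02],
       [-1.97825553e-04, -2.98175989e-01,  9.54510891e-01,
        -1.41814026e-01],
       [ 9.99999887e-01, -4.71832184e-04,  5.98594561e-05,
        -5.75146363e-05],
       [ 0.00000000e+00,  0.00000000e+00,  0.00000000e+00,
         1.00000000e+00]])}
```

View pics/scene0.png

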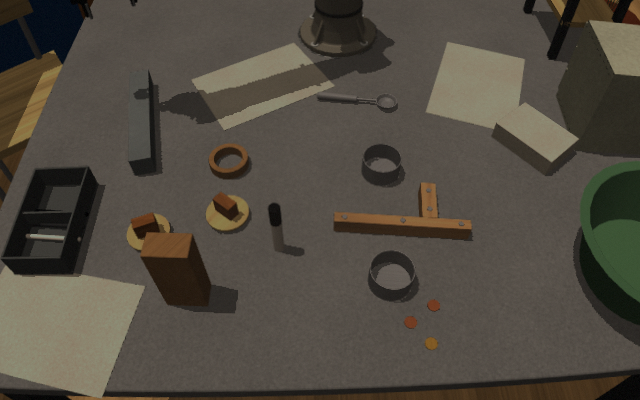

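View pics/top0.png

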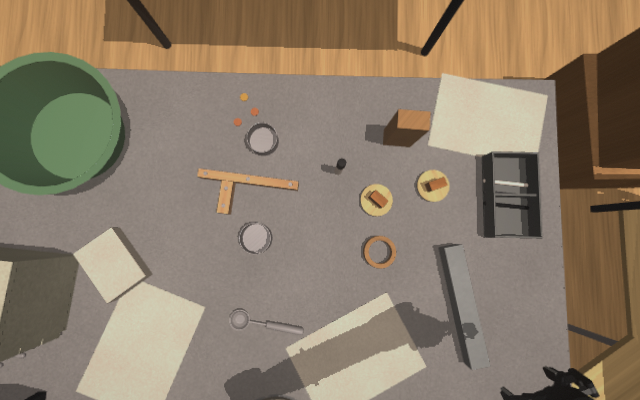

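The top view shows tins at (255,237) and (262,138), with the lower one nearer the base. The lids are at (377,199) and (433,185). The fence and stop block form a corner near (232,181), and the tape roll (380,252) and marker (341,163) stand to the right of it. Next I'll measure these positions.

```bash
cat > h.py <<'E'
import numpy as np, cv2
from bench import r
from scipy.spatial.transform import Rotation as Rn
def und(c,px):
    K=np.array([[c['fx'],0,c['cx']],[0,c['fy'],c['cy']],[0,0,1]])
    return cv2.undistortPoints(np.array(px,float).reshape(-1,1,2),K,c['distortion']).reshape(-1,2)
def camRT(name,pose=None):
    c=r.get_calibration(name)
    if name=="wrist":
        T=np.eye(4);T[:3,:3]=Rn.from_euler('xyz',pose[1]).as_matrix();T[:3,3]=pose[0]
        M=T@c['tool_from_camera'];return c,M[:3,:3],M[:3,3]
    return c,c['R'].T,-c['R'].T@c['t']
def plane(name,px,z,pose=None):
    c,R,o=camRT(name,pose)
    n=und(c,px);d=np.c_[n,np.ones(len(n))]@R.T
    return o+d*((z-o[2])/d[:,2])[:,None]
def cloud(name,d,pose=None):
    c,R,o=camRT(name,pose)
    v,u=np.mgrid[:d.shape[0],:d.shape[1]]
    n=und(c,np.c_[u.ravel(),v.ravel()])
    P=(np.c_[n,np.ones(len(n))]*d.ravel()[:,None])@R.T+o
    return P.reshape(*d.shape,3)
def proj(name,X,pose=None):
    c,R,o=camRT(name,pose)
    K=np.array([[c['fx'],0,c['cx']],[0,c['fy'],c['cy']],[0,0,1]])
    p,_=cv2.projectPoints(np.array(X,float).reshape(-1,1,3),cv2.Rodrigues(R.T)[0],-R.T@o,K,c['distortion'])
    return p.reshape(-1,2)
E
python3 - <<'E'
from h import *
f=np.load("top0.npz");p,d=f['p'],f['d']
hsv=cv2.cvtColor(p,cv2.COLOR_RGB2HSV)
P=cloud("top",d)
for px in[(255,237),(262,138),(377,199),(433,185),(380,252),(341,163),(374,198),(290,185),(225,205),(400,210)]:
    print(px,hsv[px[1],px[0]],P[px[1],px[0]].round(4))
np.save("Ptop.npy",P)
z=P[:,:,2]; print("table z", np.median(z[200:300,180:240]), np.median(z[280:300,340:380]))
c=cv2.resize(p[90:290,180:470],None,fx=2.7,fy=2.7,interpolation=cv2.INTER_CUBIC);cv2.imwrite("pics/top0c.png",c[:,:,::-1])
f=np.load("scene0.npz");p=f['p']
c=cv2.resize(p[130:310,110:480],None,fx=2.1,fy=2.1,interpolation=cv2.INTER_CUBIC);cv2.imwrite("pics/scene0c.png",c[:,:,::-1])
E
```

```text
(255, 237) [  9  27 181] [0.5002 0.0651 0.0016]
(262, 138) [  9  28 175] [0.7662 0.0551 0.0033]
(377, 199) [ 13 157 175] [ 0.6021 -0.2483  0.0519]
(433, 185) [ 12 159 178] [ 0.6409 -0.3919  0.0523]
(380, 252) [ 12  33 141] [ 0.4662 -0.2659 -0.0017]
(341, 163) [10 25 61] [ 0.6783 -0.1488  0.1309]
(374, 198) [ 12 156 185] [ 0.6047 -0.2409  0.0503]
(290, 185) [ 10  35 180] [ 0.6355 -0.0252  0.0374]
(225, 205) [ 15  92 197] [0.5807 0.1395 0.0359]
(400, 210) [ 11  34 141] [ 0.5787 -0.3197 -0.0008]
table z -7.656250632115391e-05 3.744788549564504e-05
```

View pics/top0c.png

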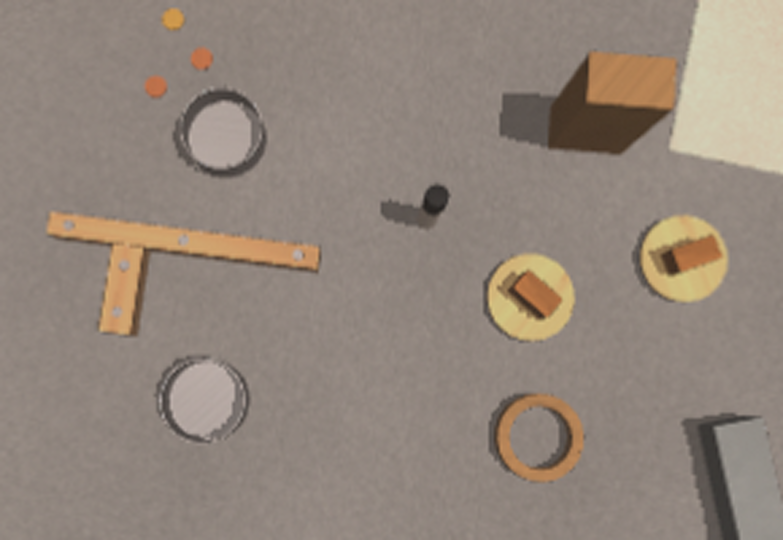

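View pics/scene0c.png

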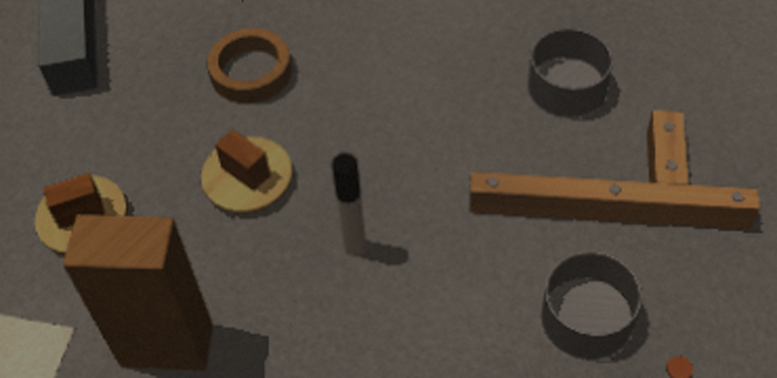

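```bash
python3 - <<'E'
from h import *
f=np.load("top0.npz");p,d=f['p'],f['d']
fs=np.load("scene0.npz");ps,ds=fs['p'],fs['d']
for name,pp,dd in(("top",p,d),("scene",ps,ds)):
    P=cloud(name,dd);hsv=cv2.cvtColor(pp,cv2.COLOR_RGB2HSV)
    z=P[:,:,2]
    def near(x,y,rad): return np.hypot(P[:,:,0]-x,P[:,:,1]-y)<rad
    def rect(m,zz,lab):
        m=m.astype(np.uint8); cs,_=cv2.findContours(m,cv2.RETR_EXTERNAL,cv2.CHAIN_APPROX_NONE)
        c=max(cs,key=cv2.contourArea).reshape(-1,2)
        v,u=np.nonzero(m)
        W=plane(name,np.c_[u,v],zz)[:,:2]
        q=cv2.minAreaRect((W*1000).astype(np.float32)); print(name,lab,len(v),"cen",W.mean(0).round(4),"rect",np.round(q[0],1),np.round(q[1],1),round(q[2],1))
    rect(near(.602,-.245,.05)&(z>.047)&(z<.057),.052,"handle")
    rect(near(.602,-.245,.06)&(z>.009)&(z<.02),.014,"disc")
    rect(near(.5,.065,.06)&(z>.036)&(z<.05),.045,"tinrim")
    m=(z>.03)&(z<.042)&(P[:,:,0]>.54)&(P[:,:,0]<.72)&(P[:,:,1]>-.08)&(P[:,:,1]<.24)
    m&=~near(.766,.055,.06)
    rect(m,.036,"fence+stop")
    W=P[m][:,:2]; np.save(f"f_{name}.npy",W)
    # tape/marker
    rect(near(.466,-.266,.07)&(z>.015)&(z<.03),.024,"tape")
    rect(near(.678,-.149,.03)&(z>.12),.13,"marker")
    # inner/outer circle fit of rim pixels
    m=near(.5,.065,.06)&(z>.036)&(z<.05)
    v,u=np.nonzero(m);W=plane(name,np.c_[u,v],.045)[:,:2]*1000
    print(" rim minEnclosing",cv2.minEnclosingCircle(W.astype(np.float32)),'z',np.median(z[m]))
E
```

```text
top handle 164 cen [ 0.6032 -0.2525] rect [ 603.3 -252.3] [43.4 24.2] 49.0
top disc 606 cen [ 0.6019 -0.2515] rect [ 602.5 -253.2] [83.8 83.5] 45.7
top tinrim 104 cen [0.4978 0.0621] rect [497.2  60.2] [77.6 77.6] 1.8
top fence+stop 1257 cen [0.634  0.1016] rect [607.   88.1] [258.4 106.5] 83.7
top tape 427 cen [ 0.4678 -0.2598] rect [ 467.6 -259.9] [81.9 80.4] 0.2
top marker 60 cen [ 0.6791 -0.15  ] rect [ 678.5 -148.9] [19.2 18.9] 0.6
 rim minEnclosing ((498.018798828125, 59.958438873291016), 39.981693267822266) z 0.044106127881593404
scene handle 236 cen [ 0.6089 -0.2509] rect [ 608.3 -250.8] [45.5 26.2] 47.5
scene disc 837 cen [ 0.6164 -0.2505] rect [ 610.2 -250.8] [82.7 85.3] 21.6
scene tinrim 270 cen [0.5062 0.0593] rect [505.8  59.6] [78.6 85.4] 74.1
scene fence+stop 2092 cen [0.6404 0.0988] rect [604.6  90.4] [260.9 128.5] 83.1
scene tape 587 cen [ 0.4764 -0.2591] rect [ 475.7 -257.9] [88.4 82.5] 5.9
scene marker 119 cen [ 0.686  -0.1492] rect [ 686.2 -149. ] [27.1 16.9] 1.6
 rim minEnclosing ((506.0668029785156, 58.85536193847656), 43.323394775390625) z 0.04106144538715195
```

```bash
python3 - <<'E'
from h import *
for n in("top","scene"):
    W=np.load(f"f_{n}.npy")
    best=None
    # fence long piece: back edge line fit per bins
    a=np.radians(6.5)
    for it in range(4):
        ex=np.array([np.cos(a),-np.sin(a)]);ey=np.array([np.sin(a),np.cos(a)])
        s=W@ex;t=W@ey
        S0=np.percentile(s,99.8)
        m=s>S0-.020
        # back-edge and front-edge per-bin
        bins=np.arange(t.min()+.004,t.max()-.004,.006)
        B=[];F=[]
        for b in bins:
            k=(t>=b)&(t<b+.006)
            if k.sum()<3: continue
            B.append((b+.003,s[k].max()));
            if s[k].min()>S0-.04:F.append((b+.003,s[k].min()))
        B=np.array(B);F=np.array(F)
        sl=np.polyfit(B[:,0],B[:,1],1)[0];sf=np.polyfit(F[:,0],F[:,1],1)[0]
        a+= -0+ (sl+sf)/2
    ex=np.array([np.cos(a),-np.sin(a)]);ey=np.array([np.sin(a),np.cos(a)])
    s=W@ex;t=W@ey
    st=s<np.median(F[:,1])-.008
    print(n,"deg",np.degrees(a),"back",np.median(B[:,1]),"front",np.median(F[:,1]),"stop t",np.percentile(t[st],[1,5,50,95,99]).round(4),"stop s",s[st].min(),"t",t.min(),t.max())
    fs=(np.median(B[:,1])+np.median(F[:,1]))/2-.011; tt=np.median(t[st])-.015
    C=fs*ex+tt*ey
    print(" corner",C.round(4),"tin home",(C-.04*ex-.04*ey).round(4), "stop s expected end",fs-.085)
E
```

```text
top deg 6.22104436268577 back 0.6464254448696021 front 0.6257105137809587 stop t [0.1909 0.1917 0.2053 0.219  0.22  ] stop s 0.5406433047796836 t 0.02431219035768741 0.28242849984649215
 corner [0.642  0.1214] tin home [0.5979 0.086 ] stop s expected end 0.5400679793252804
scene deg 6.511686482153954 back 0.6502972859125502 front 0.6279964854648841 stop t [0.1145 0.1253 0.2091 0.2242 0.2256] stop s 0.5287599622465518 t 0.027470184383466503 0.28870987754312094
 corner [0.6461 0.1217] tin home [0.6018 0.0865] stop s expected end 0.5431468856887172
```

Call:
{"api": "step_arm", "payload": {"grip": [1, 1, 1, 1, 1], "xyz": [[-60, 8, -9], [-60, 8, -9], [-60, 8, -9], [-60, 8, -9], [-60, 8, -9]], "rot": [[0, 0, 0], [0, 0, 0], [0, 0, 0], [0, 0, 0], [0, 0, 0]], "squeeze": 60}}

```text
clock: 0.72
ee_pos: [0.487, -0.3306, 0.1863]
ee_rot: [-1.573, -0.006, -2.716]
contact_force: [0.4, -0.3, -0.3]
grip_width: 1.0
```

Call:
{"api": "step_arm", "payload": {"grip": [1, 1, 1, 1, 1], "xyz": [[-46, 9, -8], [-46, 9, -8], [-46, 9, -8], [0, 0, 0], [0, 0, 0]], "rot": [[0, 0, 0], [0, 0, 0], [0, 0, 0], [0, -0.18, 0], [0, -0.18, 0]]}}

```text
clock: 1.35
ee_pos: [0.6091, -0.2392, 0.1519]
ee_rot: [-1.584, -0.004, -2.339]
contact_force: [-0.7, -0.1, 1.0]
grip_width: 1.0
```

Call:
{"api": "step_arm", "payload": {"grip": [1, 1], "xyz": [[0, 0, 0], [0, 0, 0]], "rot": [[0, -0.09, 0], [0, 0, 0]]}}

```text
clock: 1.6
ee_pos: [0.6085, -0.238, 0.1498]
ee_rot: [-1.588, -0.003, -2.245]
contact_force: [-0.2, 0.2, 0.1]
grip_width: 1.002
```

```bash
cat > lidm.py <<'E'
from h import *
import sys
tag=sys.argv[1]
s=r.read_state();pose=(s['ee_pos'],s['ee_rot'])
p,d=r.snapshot("wrist");cv2.imwrite(f"pics/{tag}.png",p[:,:,::-1]);np.savez(tag+".npz",p=p,d=d,a=pose[0],b=pose[1])
print(pose,s['clock'])
P=cloud("wrist",d,pose);z=P[:,:,2]
print("table z",np.median(z[abs(z)<.01]))
near=np.hypot(P[:,:,0]-.603,P[:,:,1]+.2525)<.06
for lab,lo,hi,zz in(("handle",.049,.056,.052),("disc",.010,.018,.014)):
    m=near&(z>lo)&(z<hi);v,u=np.nonzero(m)
    W=plane("wrist",np.c_[u,v],zz,pose)[:,:2]*1000
    q=cv2.minAreaRect(W.astype(np.float32));print(lab,len(v),W.mean(0).round(1),np.round(q[0],1),np.round(q[1],1),round(q[2],1),"circ",np.round(cv2.minEnclosingCircle(W.astype(np.float32))[0],1),"z",np.median(z[m]))
E
python3 lidm.py w1
```

```text
(array([ 0.60847709, -0.23802163,  0.14980655]), array([-1.58810769, -0.00308797, -2.24514683])) 1.6
table z -0.0006341317948247438
handle 1312 [ 604.5 -250.5] [ 604.3 -250.8] [43.6 23.7] 49.3 circ [ 604.1 -250.6] z 0.05109383950037322
disc 4146 [ 607.3 -247. ] [ 604.4 -251. ] [84.8 84.2] 51.8 circ [ 604.  -251.1] z 0.013130430756485373
```

View pics/w1.png

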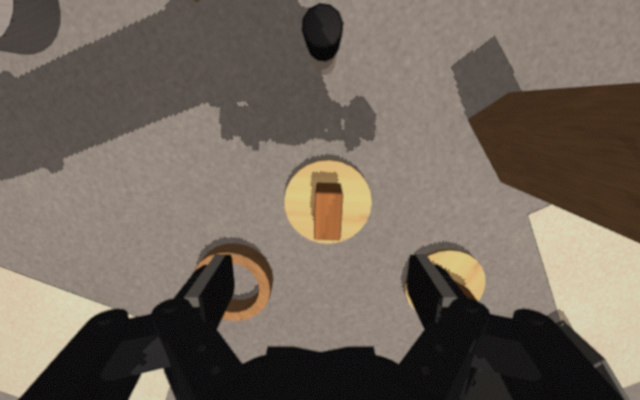

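The wrist view shows the lid at (328,202) with its handle at (328,210), close to the tool axis. Both views agree to about 1.5 mm. I'll align the tool and descend.

Call:
{"api": "step_arm", "payload": {"grip": [1, 1, 1], "xyz": [[13, 0, 5], [0, 30, 0], [0, 30, 0]], "rot": [[0.017, 0.036, 0], [0, 0, 0], [0, 0, 0]]}}

```text
clock: 2.02
ee_pos: [0.6052, -0.2561, 0.0919]
ee_rot: [-1.561, -0.003, -2.292]
contact_force: [-0.8, 0.2, 0.4]
grip_width: 0.995
```

```bash
python3 lidm.py w2;cat > go.py <<'E'
from h import *
import sys
# python3 go.py x y z yaw -> shift in tool axes, rot vector
t=np.array([float(a) for a in sys.argv[1:4]]);yaw=float(sys.argv[4])
s=r.read_state();R=Rn.from_euler('xyz',s['ee_rot'])
G=Rn.from_euler('xyz',[-np.pi/2,0,yaw])
print("clock",s['clock'],"pos",s['ee_pos'].round(4),s['ee_rot'].round(3),"F",s['contact_force'].round(1),"w",round(s['grip_width'],3))
print("shift mm",(R.inv().apply(t-s['ee_pos'])*1000).round(1),"rot",(R.inv()*G).as_rotvec().round(3),"j",s['joints'].round(2))
E
python3 go.py .604 -.251 .020 -2.281
```

```text
(array([ 0.60521988, -0.25611422,  0.09186717]), array([-1.56100263, -0.00319681, -2.29158557])) 2.025
table z -0.000665286441601784
handle 2213 [ 604.8 -250.3] [ 604.2 -250.8] [43.5 23.2] 49.3 circ [ 604.4 -251. ] z 0.05114532467227828
disc 6365 [ 608.3 -246.7] [ 604.  -251.6] [84.6 84.8] 71.0 circ [ 604.2 -251.2] z 0.013171613204841282
clock 2.075 pos [ 0.6021 -0.256   0.0871] [-1.568 -0.007 -2.292] F [-1.7 -0.6 -3.4] w 1.0
shift mm [-5.5 67.1 -2. ] rot [-0.003 -0.011  0.007] j [ 0.51  0.64 -0.22  1.39  0.15  1.13 -0.46]
```

Call:
{"api": "step_arm", "payload": {"grip": [1, 1, 1, 1], "xyz": [[-5.5, 25, -2], [0, 25, 0], [0, 12, 0], [0, 0, 0]], "rot": [[-0.003, -0.011, 0.007], [0, 0, 0], [0, 0, 0], [0, 0, 0]]}}

```text
clock: 2.58
ee_pos: [0.6023, -0.2557, 0.0249]
ee_rot: [-1.568, -0.003, -2.29]
contact_force: [0.5, -0.5, 0.5]
grip_width: 1.0
```

```bash
python3 go.py .604 -.251 .020 -2.281
```

```text
clock 2.575 pos [ 0.6023 -0.2557  0.0249] [-1.568 -0.003 -2.29 ] F [ 0.5 -0.5  0.5] w 1.0
shift mm [-4.6  4.9 -1.8] rot [-0.002 -0.009  0.003] j [ 0.51  0.7  -0.22  1.44  0.17  1.01 -0.47]
```

Call:
{"api": "step_arm", "payload": {"grip": [1, 1, 1], "xyz": [[-4.5, 5, -2], [0, 0, 0], [0, 0, 0]], "rot": [[0, -0.009, 0], [0, 0, 0], [0, 0, 0]]}}

```text
clock: 2.95
ee_pos: [0.606, -0.2516, 0.0228]
ee_rot: [-1.563, -0.001, -2.282]
contact_force: [-0.9, -0.9, -0.0]
grip_width: 1.001
```

```bash
python3 go.py .604 -.251 .020 -2.281
```

```text
clock 2.95 pos [ 0.606  -0.2516  0.0228] [-1.563e+00 -1.000e-03 -2.282e+00] F [-0.9 -0.9 -0. ] w 1.001
shift mm [ 0.9  2.8 -1.9] rot [-0.008 -0.001  0.001] j [ 0.5   0.7  -0.22  1.44  0.17  1.   -0.47]
```

Call:
{"api": "step_arm", "payload": {"grip": [1, 0, 0, 0, 0], "xyz": [[0.5, 3, -2], [0, 0, 0], [0, 0, 0], [0, 0, 0], [0, 0, 0]], "rot": [[-0.008, 0, 0], [0, 0, 0], [0, 0, 0], [0, 0, 0], [0, 0, 0]], "squeeze": 80}}

```text
clock: 3.58
ee_pos: [0.6049, -0.251, 0.0208]
ee_rot: [-1.57, -0.001, -2.282]
contact_force: [0.8, 0.5, -1.2]
grip_width: 0.265
```

Call:
{"api": "step_arm", "payload": {"grip": [0, 0, 0], "xyz": [[0, 0, 0], [0, 0, 0], [0, 0, 0]], "rot": [[0, 0, 0], [0, 0, 0], [0, 0, 0]]}}

```text
clock: 3.95
ee_pos: [0.6047, -0.2509, 0.0206]
ee_rot: [-1.57, -0.001, -2.282]
contact_force: [0.3, -0.5, 0.1]
grip_width: 0.27
```

```bash
python3 go.py .604 -.251 .020 -2.281; python3 lidm.py w3
```

```text
clock 3.95 pos [ 0.6047 -0.2509  0.0206] [-1.570e+00 -1.000e-03 -2.282e+00] F [ 0.3 -0.5  0.1] w 0.27
shift mm [ 0.5  0.6 -0.5] rot [-0.001 -0.001  0.001] j [ 0.5   0.71 -0.22  1.44  0.17  1.01 -0.47]
(array([ 0.60472936, -0.2509028 ,  0.02057621]), array([-1.57003582e+00, -9.46416614e-04, -2.28175441e+00])) 3.95
table z -0.000732311645229064
handle 5156 [ 605.9 -249.4] [ 604.8 -250.6] [45.8 46.1] 4.2 circ [ 605.5 -249.6] z 0.051206151617507696
disc 8381 [ 616.  -237.2] [ 611.8 -242. ] [61.8 84.2] 49.2 circ [ 604.5 -250.7] z 0.013183815304308538
```

View pics/w3.png

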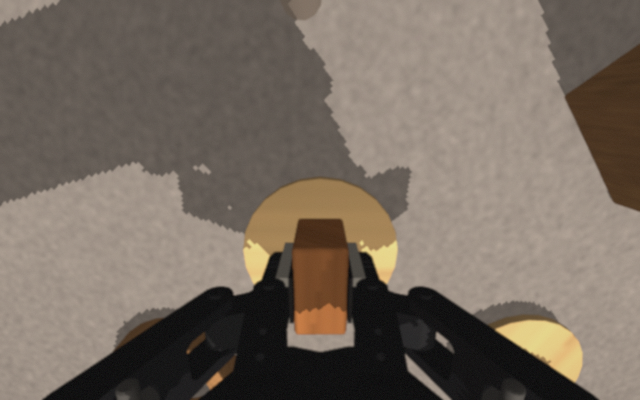

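The grasp is good: opening 0.27 (23 mm), handle centred between the pads at (320,275). Now I'll lift and carry.

Call:
{"api": "step_arm", "payload": {"grip": [0, 0, 0, 0], "xyz": [[0, -20, 0], [0, -40, 0], [0, -45, 0], [0, -25, 0]], "rot": [[0, 0, 0], [0, 0, 0], [0, 0, 0], [0, 0, 0]]}}

```text
clock: 4.5
ee_pos: [0.6028, -0.25, 0.1543]
ee_rot: [-1.576, -0.003, -2.281]
contact_force: [-0.0, -1.4, -0.8]
grip_width: 0.265
```

Call:
{"api": "step_arm", "payload": {"grip": [0, 0, 0, 0, 0], "xyz": [[-25, 0, -33], [-30, 0, -39], [-30, 0, -39], [-30, 0, -39], [-25, 0, -33]], "rot": [[0, 0, 0], [0, 0, 0], [0, 0, 0], [0, 0, 0], [0, 0, 0]]}}

```text
clock: 5.12
ee_pos: [0.559, -0.0251, 0.1644]
ee_rot: [-1.558, 0.002, -2.292]
contact_force: [0.6, -1.0, -0.8]
grip_width: 0.269
```

Call:
{"api": "step_arm", "payload": {"grip": [0, 0, 0, 0, 0], "xyz": [[0, 0, 0], [0, 0, 0], [0, 0, 0], [0, 0, 0], [0, 0, 0]], "rot": [[0, -0.17, 0], [0, -0.17, 0], [0, -0.17, 0], [0, -0.17, 0], [0, -0.17, 0]]}}

```text
clock: 5.75
ee_pos: [0.5589, -0.0168, 0.1722]
ee_rot: [-1.553, -0.009, -1.402]
contact_force: [0.1, 0.1, -1.3]
grip_width: 0.271
```

```bash
python3 go.py .556 -.009 .15 -.885
```

```text
clock 5.75 pos [ 0.5589 -0.0168  0.1722] [-1.553 -0.009 -1.402] F [ 0.1  0.1 -1.3] w 0.271
shift mm [-8.4 22.1 -1.9] rot [-0.015 -0.517  0.013] j [ 0.36  0.4  -0.49  1.59  0.2   1.19 -0.  ]
```

Call:
{"api": "step_arm", "payload": {"grip": [0, 0, 0, 0], "xyz": [[-8, 10, -2], [0, 0, 0], [0, 0, 0], [0, 0, 0]], "rot": [[-0.005, -0.17, 0.004], [-0.005, -0.17, 0.004], [-0.005, -0.17, 0.004], [0, 0, 0]]}}

```text
clock: 6.25
ee_pos: [0.5564, -0.0096, 0.1672]
ee_rot: [-1.568, -0.006, -0.877]
contact_force: [-0.3, 1.3, -0.8]
grip_width: 0.271
```

```bash
python3 go.py .556 -.009 .15 -.885; cat > tinm.py <<'E'
from h import *
import sys
tag=sys.argv[1]
s=r.read_state();pose=(s['ee_pos'],s['ee_rot'])
p,d=r.snapshot("wrist");cv2.imwrite(f"pics/{tag}.png",p[:,:,::-1]);np.savez(tag+".npz",p=p,d=d,a=pose[0],b=pose[1])
P=cloud("wrist",d,pose);z=P[:,:,2];print("table",np.median(z[abs(z)<.01]))
m=(np.hypot(P[:,:,0]-.499,P[:,:,1]-.061)<.055)&(z>.041)&(z<.05)
v,u=np.nonzero(m);W=plane("wrist",np.c_[u,v],.045,pose)[:,:2]*1000
q=cv2.minEnclosingCircle(W.astype(np.float32));print(len(v),q,W.mean(0),np.median(z[m]))
A=np.c_[2*W,np.ones(len(W))];c=np.linalg.lstsq(A,(W**2).sum(1),rcond=None)[0];print("ls",c[:2],np.sqrt(c[2]+c[0]**2+c[1]**2))
m=(z>.03)&(z<.042)&(np.hypot(P[:,:,0]-.499,P[:,:,1]-.061)>.055)
np.save("f_wrist.npy",P[m][:,:2])
E
python3 tinm.py w4
```

```text
clock 6.25 pos [ 0.5564 -0.0096  0.1672] [-1.568 -0.006 -0.877] F [-0.3  1.3 -0.8] w 0.271
shift mm [-0.8 17.2  0.1] rot [-0.002  0.008  0.006] j [ 0.42  0.43 -0.59  1.58  0.26  1.2   0.47]
table -0.000670550388795571
871 ((498.0094299316406, 61.75602340698242), 39.9007453918457) [495.45798381  64.57607929] 0.04399110701130321
ls [498.03684967  61.77976738] 38.40753273516698
```

View pics/w4.png

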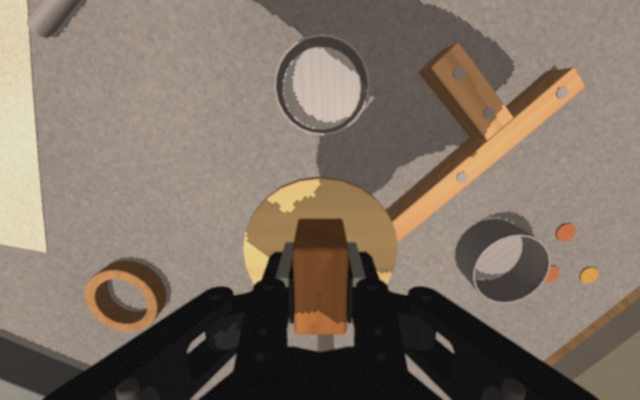

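The wrist view shows the tin at (322,84) with its mouth clear, and the lid level in the jaws. The tin centre is at about (498.3, 61.7) mm.

Call:
{"api": "step_arm", "payload": {"grip": [0, 0, 0, 0, 0], "xyz": [[-30, 10, 0], [-35, 15, 0], [-25, 15, 0], [0, 10, 0], [0, 0, 0]], "rot": [[0, 0.008, 0.006], [0, 0, 0], [0, 0, 0], [0, 0, 0], [0, 0, 0]]}}

```text
clock: 6.92
ee_pos: [0.501, 0.0597, 0.1188]
ee_rot: [-1.564, -0.007, -0.901]
contact_force: [0.8, -0.6, -1.8]
grip_width: 0.266
```

```bash
python3 go.py .4983 .0617 .075 -.885
python3 - <<'E'
from h import *
W=np.load("f_wrist.npy");W=W[(W[:,0]>.5)&(W[:,0]<.72)&(W[:,1]<.3)]
a=np.radians(6.3)
ex=np.array([np.cos(a),-np.sin(a)]);ey=np.array([np.sin(a),np.cos(a)])
s=W@ex;t=W@ey
print(len(W),np.percentile(s,[0,1,50,99,100]).round(4),np.percentile(t,[0,1,50,99,100]).round(4))
st=(s<.615)&(s>.53)&(t>.17);print("stop t",np.percentile(t[st],[0,2,50,98,100]).round(4),"s",s[st].min())
for b in np.arange(.06,.28,.02):
    k=(t>b)&(t<b+.01)
    if k.sum()>5: print(b.round(3),np.percentile(s[k],[1,99]).round(4))
E
```

```text
clock 6.925 pos [0.501  0.0597 0.1188] [-1.564 -0.007 -0.901] F [ 0.8 -0.6 -1.8] w 0.266
shift mm [-3.6 43.8 -1.1] rot [-0.007 -0.016  0.007] j [ 0.33  0.37 -0.62  1.79  0.25  1.05  0.29]
9452 [0.5398 0.5417 0.628  0.7085 0.7114] [-0.0793 -0.0645  0.2033  0.2827  0.2864]
stop t [0.1931 0.1937 0.2078 0.2225 0.2238] s 0.5398425618288584
0.08 [0.625  0.6459]
0.1 [0.6242 0.646 ]
0.12 [0.6246 0.7105]
0.14 [0.6251 0.7086]
0.16 [0.6254 0.6465]
0.18 [0.6248 0.6469]
0.2 [0.5405 0.6455]
0.22 [0.5416 0.6464]
0.24 [0.6249 0.6467]
0.26 [0.6248 0.6469]
0.28 [0.6252 0.6472]
```

Call:
{"api": "step_arm", "payload": {"grip": [0, 0, 0, 0], "xyz": [[-3.5, 15, -1], [0, 15, 0], [0, 8, 0], [0, 0, 0]], "rot": [[-0.007, -0.016, 0.007], [0, 0, 0], [0, 0, 0], [0, 0, 0]]}}

```text
clock: 7.42
ee_pos: [0.5002, 0.0591, 0.0784]
ee_rot: [-1.571, -0.001, -0.891]
contact_force: [-0.4, 0.2, -1.4]
grip_width: 0.269
```

```bash
python3 go.py .4983 .0617 .0576 -.885
```

```text
clock 7.425 pos [0.5002 0.0591 0.0784] [-1.571e+00 -1.000e-03 -8.910e-01] F [-0.4  0.2 -1.4] w 0.269
shift mm [-3.2 20.8  0.1] rot [ 0.    -0.006  0.001] j [ 0.31  0.43 -0.6   1.83  0.29  0.97  0.27]
```

Call:
{"api": "step_arm", "payload": {"grip": [0, 0, 0], "xyz": [[-3.5, 2, 0], [0, 2, 0], [0, 0, 0]], "rot": [[0, -0.006, 0], [0, 0, 0], [0, 0, 0]]}}

```text
clock: 7.8
ee_pos: [0.4985, 0.0622, 0.0747]
ee_rot: [-1.57, -0.002, -0.884]
contact_force: [-0.1, -0.1, -0.4]
grip_width: 0.269
```

```bash
python3 go.py .4983 .0617 .0576 -.885; python3 - <<'E'
from h import *
for n in("scene","top","wrist"):
    p,d=r.snapshot(n);np.savez(n+"1.npz",p=p,d=d)
    if n=="scene":p=cv2.resize(p[130:240,330:480],None,fx=5,fy=5,interpolation=cv2.INTER_CUBIC)
    if n=="wrist":cv2.imwrite("pics/w5.png",p[:,:,::-1])
    if n=="scene":cv2.imwrite("pics/s5.png",p[:,:,::-1])
E
```

```text
clock 7.8 pos [0.4985 0.0622 0.0747] [-1.57  -0.002 -0.884] F [-0.1 -0.1 -0.4] w 0.269
shift mm [ 0.2 17.1 -0.5] rot [-0.001  0.001  0.002] j [ 0.31  0.43 -0.6   1.84  0.29  0.96  0.27]
```

View pics/s5.png

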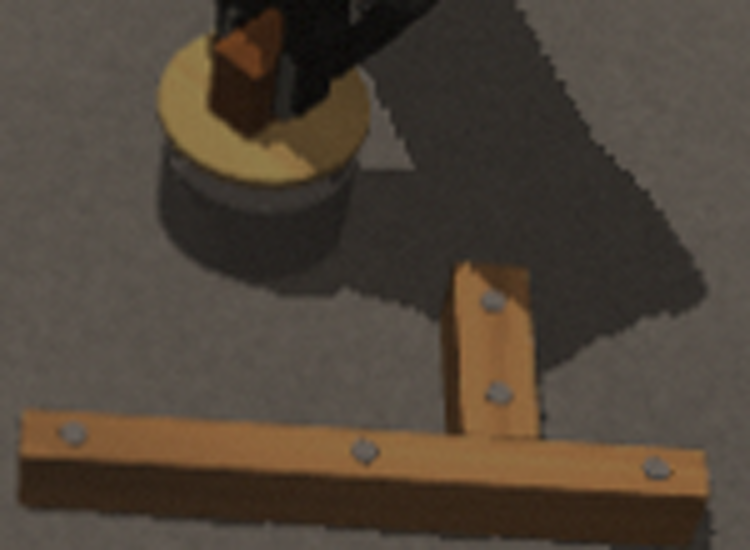

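View pics/w5.png

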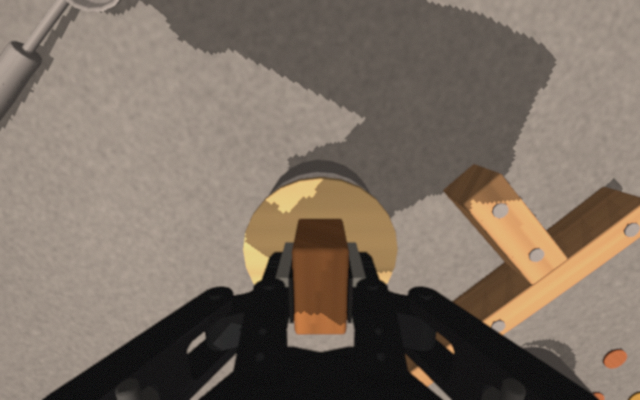

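The scene crop shows the lid just above the tin (disc at (262,110), tin directly below). The wrist view shows the tin's far rim arc centred at (322,168) behind the lid. Now I'll lower it.

Call:
{"api": "step_arm", "payload": {"grip": [0, 0, 0, 0], "xyz": [[0, 8, -0.5], [0, 5, 0], [0, 4, 0], [0, 0, 0]], "rot": [[0, 0, 0], [0, 0, 0], [0, 0, 0], [0, 0, 0]]}}

```text
clock: 8.45
ee_pos: [0.4988, 0.0618, 0.0575]
ee_rot: [-1.569, -0.003, -0.885]
contact_force: [-0.7, 0.3, 2.5]
grip_width: 0.267
```

```bash
python3 go.py .4983 .0617 .0576 -.885
```

```text
clock 8.45 pos [0.4988 0.0618 0.0575] [-1.569 -0.003 -0.885] F [-0.7  0.3  2.5] w 0.267
shift mm [-0.2 -0.1 -0.4] rot [-0.002  0.     0.003] j [ 0.3   0.45 -0.59  1.86  0.31  0.92  0.25]
```

Call:
{"api": "step_arm", "payload": {"grip": [0, 0, 0], "xyz": [[0, 2, 0], [0, 2, 0], [0, 0, 0]], "rot": [[0, 0, 0], [0, 0, 0], [0, 0, 0]]}}

```text
clock: 8.82
ee_pos: [0.4991, 0.0619, 0.0579]
ee_rot: [-1.57, -0.005, -0.885]
contact_force: [-0.3, 0.1, -1.6]
grip_width: 0.267
```

```bash
python3 go.py .5500 .065 .0576 -.885; python3 - <<'E'
from h import *
p,d=r.snapshot("scene");p=cv2.resize(p[130:240,330:480],None,fx=5,fy=5,interpolation=cv2.INTER_CUBIC);cv2.imwrite("pics/s6.png",p[:,:,::-1])
E
```

```text
clock 8.825 pos [0.4991 0.0619 0.0579] [-1.57  -0.005 -0.885] F [-0.3  0.1 -1.6] w 0.267
shift mm [29.9  0.5 41.3] rot [-0.001  0.     0.005] j [ 0.3   0.45 -0.59  1.85  0.32  0.92  0.25]
```

View pics/s6.png

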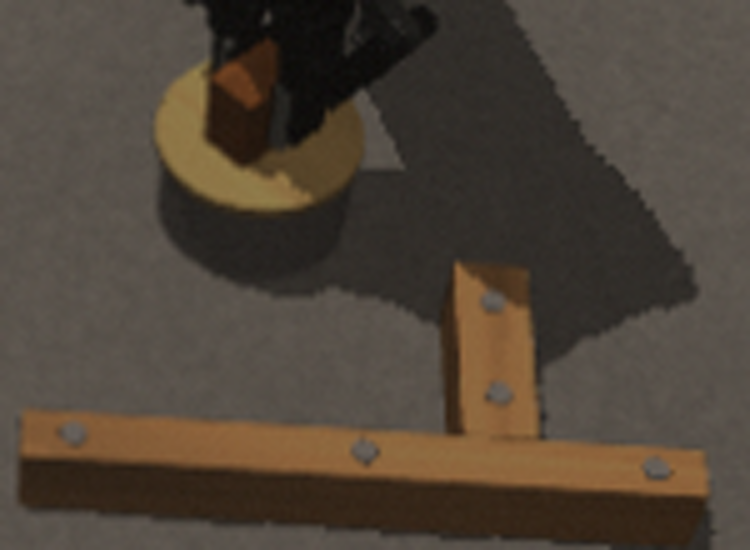

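Seated: the disc is flush with the rim at (255,200), and the tool height of 57.9 mm matches the expected 57.6. Next I'll slide the tin toward the corner under a light down-press.

Call:
{"api": "step_arm", "payload": {"grip": [0, 0, 0, 0, 0], "xyz": [[6, 1, 8], [10, 1, 12], [10, 1, 12], [10, 1, 12], [0, 1, 0]], "rot": [[0, 0, 0], [0, 0, 0], [0, 0, 0], [0, 0, 0], [0, 0, 0]]}}

```text
clock: 9.5
ee_pos: [0.5463, 0.0636, 0.0582]
ee_rot: [-1.593, 0.005, -0.882]
contact_force: [1.5, -0.6, 2.5]
grip_width: 0.27
```

```bash
python3 go.py .598 .088 .0576 -.885; python3 - <<'E'
from h import *
p,d=r.snapshot("scene");p=cv2.resize(p[130:240,330:480],None,fx=5,fy=5,interpolation=cv2.INTER_CUBIC);cv2.imwrite("pics/s7.png",p[:,:,::-1])
E
```

```text
clock 9.5 pos [0.5463 0.0636 0.0582] [-1.593  0.005 -0.882] F [ 1.5 -0.6  2.5] w 0.27
shift mm [14.1 -0.6 55.4] rot [ 0.022  0.003 -0.005] j [ 0.26  0.55 -0.56  1.7   0.34  1.01  0.26]
```

View pics/s7.png

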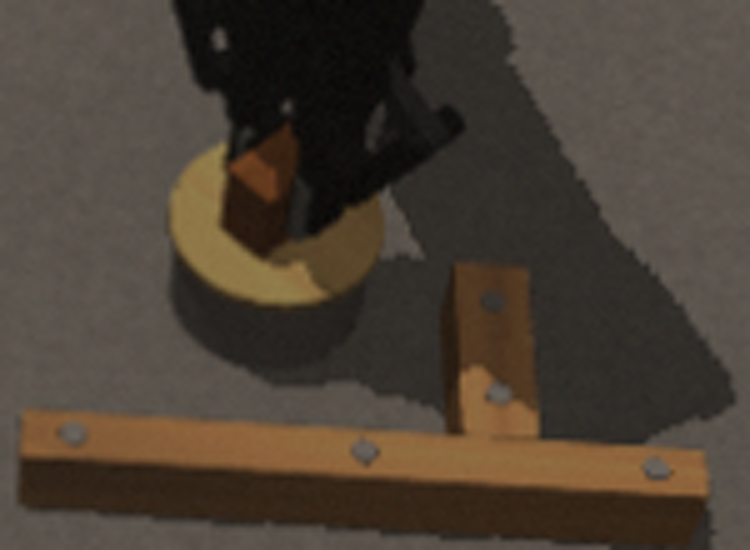

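Call:
{"api": "step_arm", "payload": {"grip": [0, 0, 0, 0, 0], "xyz": [[4, 1, 8], [6, 1, 12], [5, 1, 12], [4, 1, 9], [0, 1, 0]], "rot": [[0.012, 0, -0.003], [0.005, 0, 0], [0.005, 0, 0], [0, 0, 0], [0, 0, 0]]}}

```text
clock: 10.18
ee_pos: [0.5786, 0.0718, 0.0584]
ee_rot: [-1.599, 0.009, -0.882]
contact_force: [-1.2, -0.6, 5.8]
grip_width: 0.266
```

```bash
cat > st.py <<'E'
from h import *
import sys,os
s=r.read_state();a=np.radians(6.3);ex=np.array([np.cos(a),-np.sin(a)]);ey=np.array([np.sin(a),np.cos(a)])
q=s['ee_pos'][:2];f=s['contact_force']
print("clock",s['clock'],"s,t to home mm",((.5848-q@ex)*1000).round(1),((.153-q@ey)*1000).round(1),"z",s['ee_pos'][2].round(4),"F fence,stop,z",(f[:2]@ex).round(1),(f[:2]@ey).round(1),f[2].round(1),"M",s['wrist_torque'].round(2))
R=Rn.from_euler('xyz',s['ee_rot']);print("tool y",R.as_matrix()[:,1].round(3),"rot to level",(R.inv()*Rn.from_euler('xyz',[-np.pi/2,0,-.885])).as_rotvec().round(3))
if len(sys.argv)>1:
    p,d=r.snapshot("scene");p=cv2.resize(p[130:240,330:480],None,fx=5,fy=5,interpolation=cv2.INTER_CUBIC);cv2.imwrite(f"pics/{sys.argv[1]}.png",p[:,:,::-1])
E
python3 st.py s8
```

```text
clock 10.175 s,t to home mm 17.6 18.1 z 0.0584 F fence,stop,z -1.1 -0.8 5.8 M [-0.07  0.06 -0.01]
tool y [-0.027 -0.011 -1.   ] rot to level [ 0.028  0.003 -0.008]
```

View pics/s8.png

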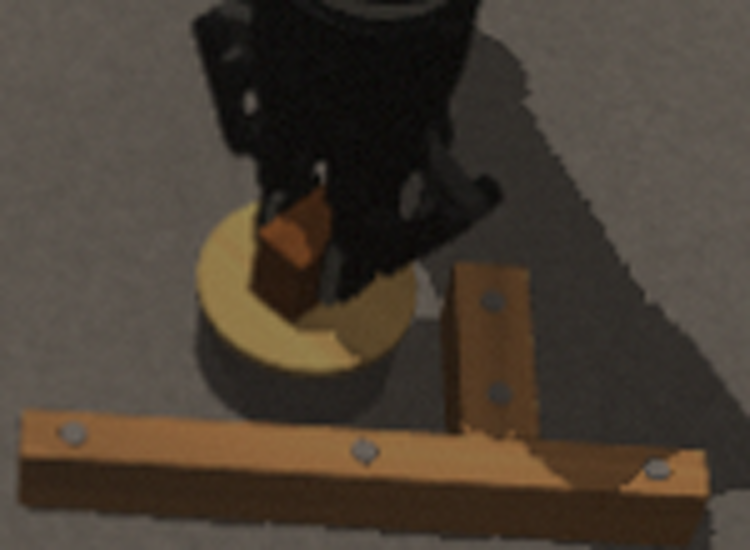

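The tin is about 18 mm short of home on both axes. The tool has tilted by 0.027 rad, so I'll level it and move on along the diagonal.

Call:
{"api": "step_arm", "payload": {"grip": [0, 0, 0, 0, 0], "xyz": [[0, 0, 0], [0, 0.5, 6], [0, 0.5, 7], [0, 0.5, 5], [0, 0.5, 0]], "rot": [[0.028, 0, -0.008], [0.015, 0, -0.003], [0.01, 0, 0], [0.01, 0, 0], [0.01, 0, 0]]}}

```text
clock: 10.85
ee_pos: [0.5838, 0.0749, 0.058]
ee_rot: [-1.553, -0.002, -0.885]
contact_force: [-0.8, 1.0, 7.1]
grip_width: 0.264
```

```bash
python3 st.py
```

```text
clock 10.85 s,t to home mm 12.8 14.5 z 0.058 F fence,stop,z -0.9 0.9 7.1 M [-0.03  0.51  0.05]
tool y [ 0.016  0.01  -1.   ] rot to level [-0.018 -0.     0.002]
```

Call:
{"api": "step_arm", "payload": {"grip": [0, 0, 0, 0], "xyz": [[0, 0, 6], [0, 0, 8], [0, 0, 8], [0, 0, 0]], "rot": [[-0.01, 0, 0], [0, 0, 0], [0, 0, 0], [0, 0, 0]]}}

```text
clock: 11.35
ee_pos: [0.5994, 0.0863, 0.0576]
ee_rot: [-1.572, -0.002, -0.887]
contact_force: [-0.5, 1.3, 1.5]
grip_width: 0.271
```

```bash
python3 st.py s9
```

```text
clock 11.35 s,t to home mm -1.5 1.4 z 0.0576 F fence,stop,z -0.7 1.3 1.5 M [ 0.25 -0.17 -0.01]
tool y [ 0.001 -0.003 -1.   ] rot to level [ 0.001 -0.002  0.002]
```

View pics/s9.png

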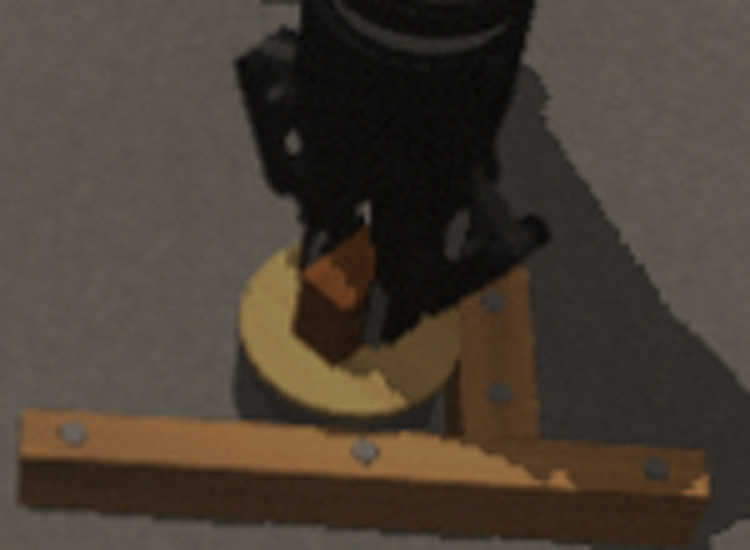

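The tin is in the corner and level. The lid overlaps the fence edge at (360,415) and the stop edge at (462,330). I'll build up the push now.

Call:
{"api": "step_arm", "payload": {"grip": [0, 0], "xyz": [[0, 2, 6], [0, 2, 6]], "rot": [[0, 0, 0], [0, 0, 0]], "squeeze": 120}}

```text
clock: 11.65
ee_pos: [0.6013, 0.0876, 0.0582]
ee_rot: [-1.595, -0.002, -0.89]
contact_force: [-15.3, -8.2, 25.7]
grip_width: 0.262
```

```bash
python3 st.py
```

```text
clock 11.65 s,t to home mm -3.2 -0.1 z 0.0582 F fence,stop,z -14.3 -9.9 25.7 M [-1.49  3.43 -0.2 ]
tool y [-0.017 -0.017 -1.   ] rot to level [ 0.024 -0.005  0.002]
```

Call:
{"api": "step_arm", "payload": {"grip": [0, 0], "xyz": [[-0.5, 1, 4], [-0.5, 1, 4]], "rot": [[0.02, 0, 0], [0.01, 0, 0]]}}

```text
clock: 11.9
ee_pos: [0.6008, 0.0876, 0.058]
ee_rot: [-1.583, -0.003, -0.892]
contact_force: [-8.8, -4.7, 15.3]
grip_width: 0.261
```

```bash
python3 st.py
```

```text
clock 11.9 s,t to home mm -2.8 -0.0 z 0.058 F fence,stop,z -8.2 -5.7 15.3 M [-1.16  1.96  0.04]
tool y [-0.007 -0.01  -1.   ] rot to level [ 0.012 -0.007  0.003]
```

Call:
{"api": "step_arm", "payload": {"grip": [0, 0], "xyz": [[-1, 0.7, 6], [-1, 0.7, 6]], "rot": [[0.02, 0, 0], [0.02, 0, 0]]}}

```text
clock: 12.15
ee_pos: [0.6006, 0.0875, 0.0576]
ee_rot: [-1.568, -0.004, -0.896]
contact_force: [-10.7, -7.7, 17.4]
grip_width: 0.264
```

```bash
python3 st.py; for i in 1 2 3 4; do python3 st.py s10_$i; done; python3 st.py
```

```text
clock 12.15 s,t to home mm -2.6 0.1 z 0.0576 F fence,stop,z -9.8 -8.8 17.4 M [-1.7   2.79  0.04]
tool y [ 0.004 -0.002 -1.   ] rot to level [-0.002 -0.011  0.004]
clock 12.15 s,t to home mm -2.6 0.1 z 0.0576 F fence,stop,z -9.8 -8.8 17.4 M [-1.7   2.79  0.04]
tool y [ 0.004 -0.002 -1.   ] rot to level [-0.002 -0.011  0.004]
clock 12.2 s,t to home mm -2.6 0.1 z 0.0576 F fence,stop,z -10.8 -8.6 15.3 M [-1.7   2.75  0.02]
tool y [ 0.005 -0.001 -1.   ] rot to level [-0.003 -0.011  0.004]
clock 12.25 s,t to home mm -2.6 0.1 z 0.0576 F fence,stop,z -10.6 -7.7 16.0 M [-1.61  2.7  -0.04]
tool y [ 0.005 -0.001 -1.   ] rot to level [-0.003 -0.011  0.004]
clock 12.3 s,t to home mm -2.6 0.1 z 0.0576 F fence,stop,z -10.1 -9.0 15.8 M [-1.69  2.73  0.03]
tool y [ 0.004 -0.001 -1.   ] rot to level [-0.003 -0.011  0.004]
clock 12.35 s,t to home mm -2.6 0.1 z 0.0576 F fence,stop,z -10.7 -8.7 16.6 M [-1.63  2.74 -0.04]
tool y [ 0.004 -0.002 -1.   ] rot to level [-0.002 -0.011  0.004]
```

Call:
{"api": "step_arm", "payload": {"grip": [0, 0], "xyz": [[-1.2, 0.2, 6.5], [-1.5, 0.2, 6.5]], "rot": [[0.02, 0, 0], [0.02, 0, 0]]}}

```text
clock: 12.6
ee_pos: [0.6006, 0.0876, 0.0578]
ee_rot: [-1.556, -0.006, -0.899]
contact_force: [-9.5, -7.4, 16.0]
grip_width: 0.261
```

```bash
python3 st.py; for i in 1 2 3 4 5 6; do python3 st.py s11_$i|grep clock; done; python3 st.py
python3 - <<'E'
from h import *
p,d=r.snapshot("top");cv2.imwrite("pics/t11.png",p[:,:,::-1]);P=cloud("top",d);z=P[:,:,2]
for l,x,y,rad,lo,hi in(("tape",.466,-.266,.07,.015,.03),("marker",.678,-.149,.03,.12,.14)):
    m=(np.hypot(P[:,:,0]-x,P[:,:,1]-y)<rad)&(z>lo)&(z<hi);print(l,m.sum(),P[m].mean(0).round(4))
p,d=r.snapshot("scene");P=cloud("scene",d);z=P[:,:,2]
m=(np.hypot(P[:,:,0]-.6,P[:,:,1]-.088)<.055)&(z>.047)&(z<.055)
hsv=cv2.cvtColor(p,cv2.COLOR_RGB2HSV);m&=(hsv[:,:,1]>100)
W=P[m];A=np.c_[W[:,:2]-W[:,:2].mean(0),np.ones(len(W))];c=np.linalg.lstsq(A,W[:,2],rcond=None)[0];print("disc plane slope",c,len(W),W.mean(0))
E
```

```text
clock 12.6 s,t to home mm -2.6 0.0 z 0.0578 F fence,stop,z -8.6 -8.4 16.0 M [-2.11  3.1   0.23]
tool y [ 0.015  0.005 -1.   ] rot to level [-0.015 -0.014  0.006]
clock 12.6 s,t to home mm -2.6 0.0 z 0.0578 F fence,stop,z -8.6 -8.4 16.0 M [-2.11  3.1   0.23]
clock 12.65 s,t to home mm -2.5 0.1 z 0.0578 F fence,stop,z -8.1 -8.2 15.7 M [-2.01  3.02  0.21]
clock 12.7 s,t to home mm -2.5 0.1 z 0.0578 F fence,stop,z -8.1 -7.9 16.2 M [-2.05  2.99  0.26]
clock 12.75 s,t to home mm -2.5 0.0 z 0.0578 F fence,stop,z -9.1 -8.4 16.8 M [-2.02  3.01  0.2 ]
clock 12.8 s,t to home mm -2.5 0.1 z 0.0578 F fence,stop,z -9.0 -8.5 15.0 M [-2.01  2.99  0.23]
clock 12.85 s,t to home mm -2.6 0.1 z 0.0578 F fence,stop,z -8.7 -8.7 15.8 M [-2.02  3.    0.19]
clock 12.9 s,t to home mm -2.5 0.0 z 0.0578 F fence,stop,z -8.7 -7.6 16.3 M [-2.1   2.97  0.2 ]
tool y [ 0.015  0.004 -1.   ] rot to level [-0.015 -0.014  0.006]
tape 427 [ 0.4677 -0.2603  0.0235]
marker 62 [ 0.6793 -0.15    0.1293]
disc plane slope [0.01967197 0.0032328  0.05068827] 703 [0.61786945 0.07977357 0.05068827]
```

View pics/s11_6.png

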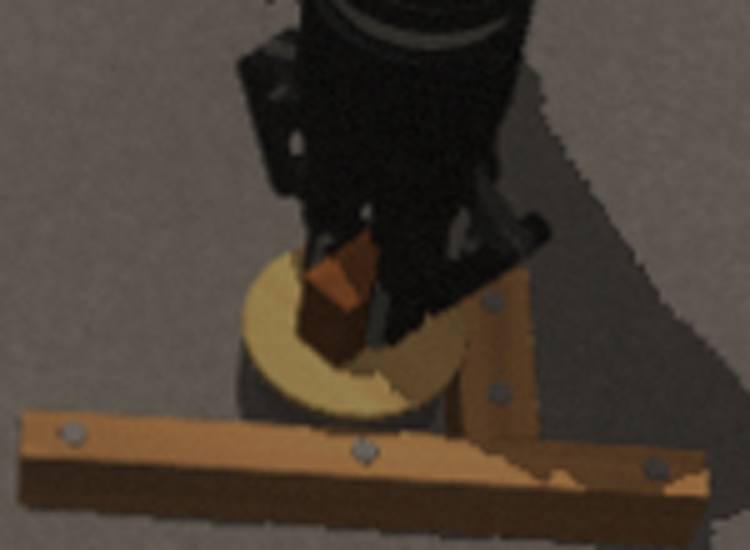

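View pics/t11.png

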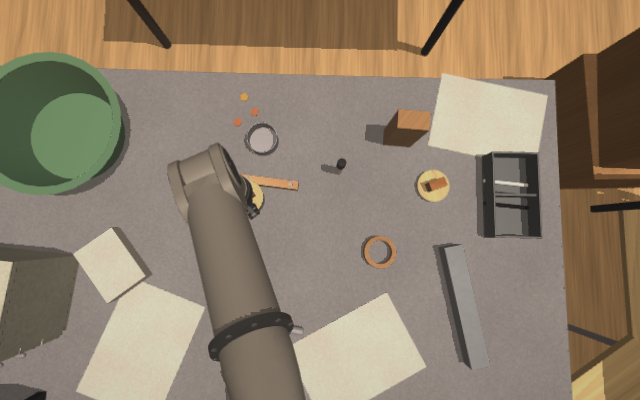

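The lid is seated and the bystanders haven't moved. The last rows over-rotated slightly (0.015 rad), so I'll trim back to level and keep the push.

Call:
{"api": "step_arm", "payload": {"grip": [0, 0], "xyz": [[-1, 0.3, 6.5], [-1.5, 0.3, 6.5]], "rot": [[0.005, 0, 0], [0.012, 0, 0]]}}

```text
clock: 13.25
ee_pos: [0.6007, 0.0878, 0.0576]
ee_rot: [-1.566, -0.007, -0.903]
contact_force: [-9.9, -7.6, 15.9]
grip_width: 0.262
```

```bash
python3 st.py; for i in 1 2 3 4 5 6; do python3 st.py s12_$i|grep clock; done; python3 st.py
python3 - <<'E'
from h import *
p,d=r.snapshot("scene");P=cloud("scene",d);z=P[:,:,2]
m=(np.hypot(P[:,:,0]-.6,P[:,:,1]-.088)<.055)&(z>.047)&(z<.055)
hsv=cv2.cvtColor(p,cv2.COLOR_RGB2HSV);m&=(hsv[:,:,1]>100)
W=P[m];A=np.c_[W[:,:2]-W[:,:2].mean(0),np.ones(len(W))];c=np.linalg.lstsq(A,W[:,2],rcond=None)[0];print("disc plane slope",c,len(W))
f=np.load("scene0.npz");P=cloud("scene",f['d']);z=P[:,:,2];m=(abs(P[:,:,0]-.5)<.2)&(abs(P[:,:,1]+.05)<.1)&(abs(z)<.01);W=P[m]
print("table slope same cam",np.linalg.lstsq(np.c_[W[:,:2],np.ones(len(W))],W[:,2],rcond=None)[0])
E
```

```text
clock 13.25 s,t to home mm -2.6 -0.2 z 0.0576 F fence,stop,z -9.0 -8.7 15.9 M [-1.74  2.79  0.12]
tool y [ 0.008 -0.003 -1.   ] rot to level [-0.004 -0.018  0.007]
clock 13.25 s,t to home mm -2.6 -0.2 z 0.0576 F fence,stop,z -9.0 -8.7 15.9 M [-1.74  2.79  0.12]
clock 13.3 s,t to home mm -2.6 -0.2 z 0.0576 F fence,stop,z -9.0 -9.6 15.0 M [-1.7   2.71  0.09]
clock 13.35 s,t to home mm -2.6 -0.2 z 0.0576 F fence,stop,z -9.7 -9.0 16.2 M [-1.73  2.76  0.07]
clock 13.4 s,t to home mm -2.6 -0.2 z 0.0576 F fence,stop,z -9.9 -9.3 15.8 M [-1.67  2.74  0.07]
clock 13.45 s,t to home mm -2.6 -0.2 z 0.0576 F fence,stop,z -9.9 -7.8 15.4 M [-1.71  2.76  0.08]
clock 13.5 s,t to home mm -2.6 -0.2 z 0.0576 F fence,stop,z -8.8 -9.2 15.1 M [-1.65  2.76  0.11]
clock 13.55 s,t to home mm -2.6 -0.1 z 0.0576 F fence,stop,z -9.5 -8.7 14.7 M [-1.72  2.72  0.14]
tool y [ 0.008 -0.003 -1.   ] rot to level [-0.005 -0.018  0.007]
disc plane slope [ 0.02168271 -0.00415461  0.05061102] 691
table slope same cam [ 0.00585182  0.00173333 -0.00355585]
```

```bash
python3 - <<'E'
from h import *
p,d=r.snapshot("wrist");cv2.imwrite("pics/w12.png",p[:,:,::-1])
E
```

```text
(no output)
```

View pics/w12.png

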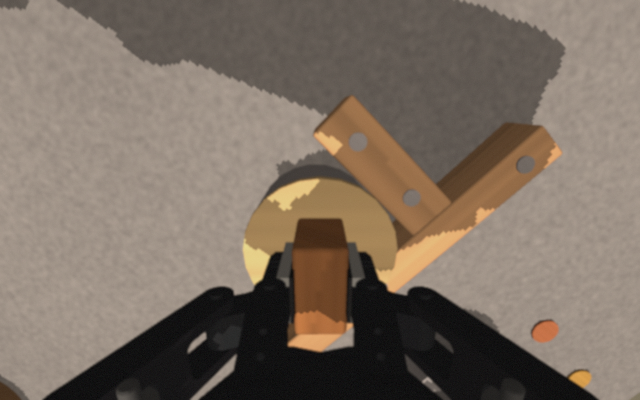

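Call:
{"api": "step_arm", "payload": {"grip": [0, 0], "xyz": [[-4, 0, 8], [-4, 0, 8]], "rot": [[0.008, 0, 0], [0.012, 0, 0]]}}

```text
clock: 13.9
ee_pos: [0.6008, 0.0891, 0.058]
ee_rot: [-1.577, -0.014, -0.91]
contact_force: [-9.3, -10.9, 16.4]
grip_width: 0.262
```

```bash
python3 st.py; python3 st.py s13|grep clock;python3 st.py
```

```text
clock 13.9 s,t to home mm -2.6 -1.5 z 0.058 F fence,stop,z -8.1 -11.8 16.4 M [-2.3   2.67 -0.06]
tool y [ 0.004 -0.015 -1.   ] rot to level [ 0.006 -0.025  0.014]
clock 13.9 s,t to home mm -2.6 -1.5 z 0.058 F fence,stop,z -8.1 -11.8 16.4 M [-2.3   2.67 -0.06]
clock 13.95 s,t to home mm -2.6 -1.7 z 0.058 F fence,stop,z -8.6 -11.7 15.8 M [-2.37  2.54 -0.07]
tool y [ 0.004 -0.015 -1.   ] rot to level [ 0.006 -0.025  0.015]
```

Call:
{"api": "step_arm", "payload": {"grip": [0, 0], "xyz": [[-6, 0, 9], [-6, 0, 9]], "rot": [[0.012, 0, 0.014], [0.012, 0, 0.01]]}}

```text
clock: 14.2
ee_pos: [0.6012, 0.0915, 0.0581]
ee_rot: [-1.585, -0.003, -0.92]
contact_force: [-10.9, -13.6, 17.1]
grip_width: 0.262
```

```bash
python3 st.py; python3 st.py s14|grep clock;python3 st.py
```

```text
clock 14.2 s,t to home mm -2.7 -3.9 z 0.0581 F fence,stop,z -9.3 -14.7 17.1 M [-3.26  2.36 -0.1 ]
tool y [-0.01  -0.011 -1.   ] rot to level [ 0.014 -0.035  0.002]
clock 14.2 s,t to home mm -2.7 -3.9 z 0.0581 F fence,stop,z -9.3 -14.7 17.1 M [-3.26  2.36 -0.1 ]
clock 14.25 s,t to home mm -2.7 -3.8 z 0.0581 F fence,stop,z -9.4 -13.6 15.8 M [-3.    2.27 -0.14]
tool y [-0.01  -0.011 -1.   ] rot to level [ 0.015 -0.035  0.002]
```

View pics/s14.png

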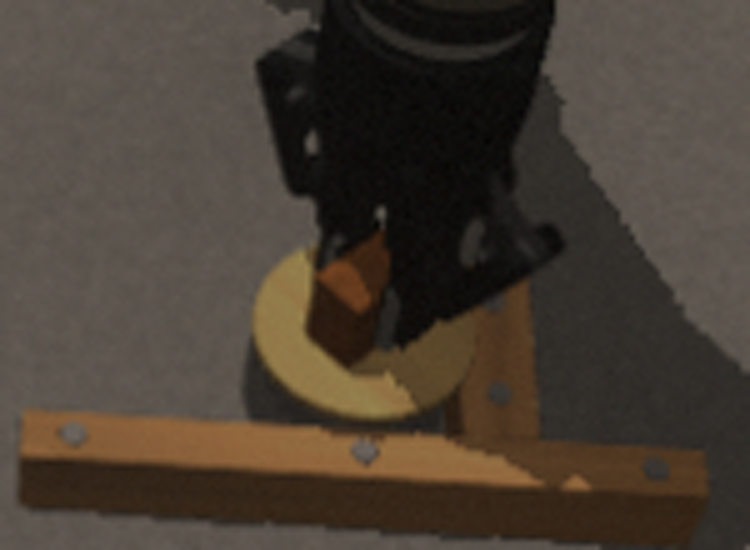

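The stop-ward push was still moving things: 4 mm along the fence at growing force. Friction was taking up the push before the tin reached the stop block. I'll relax the down and fence forces, seat the tin against the stop, then rebuild the diagonal push.

Call:
{"api": "step_arm", "payload": {"grip": [0, 0, 0, 0], "xyz": [[-1, 0, -1], [-5, 0, 4], [-6, 0, 5], [-6, 0, 5]], "rot": [[0.005, 0.035, 0], [0.005, 0, 0], [0.005, 0, 0], [0.005, 0, 0]]}}

```text
clock: 14.75
ee_pos: [0.6001, 0.0927, 0.0584]
ee_rot: [-1.59, -0.024, -0.967]
contact_force: [-5.3, -11.0, 12.0]
grip_width: 0.262
```

```bash
python3 st.py s15;python3 st.py
```

```text
clock 14.75 s,t to home mm -1.5 -5.0 z 0.0584 F fence,stop,z -4.1 -11.5 12.0 M [-2.26  1.42 -0.03]
tool y [-0.002 -0.031 -1.   ] rot to level [ 0.02  -0.083  0.023]
clock 14.8 s,t to home mm -1.4 -5.2 z 0.0585 F fence,stop,z -4.1 -12.9 11.5 M [-2.47  1.33 -0.13]
tool y [-0.002 -0.031 -1.   ] rot to level [ 0.02  -0.082  0.024]
```

View pics/s15.png

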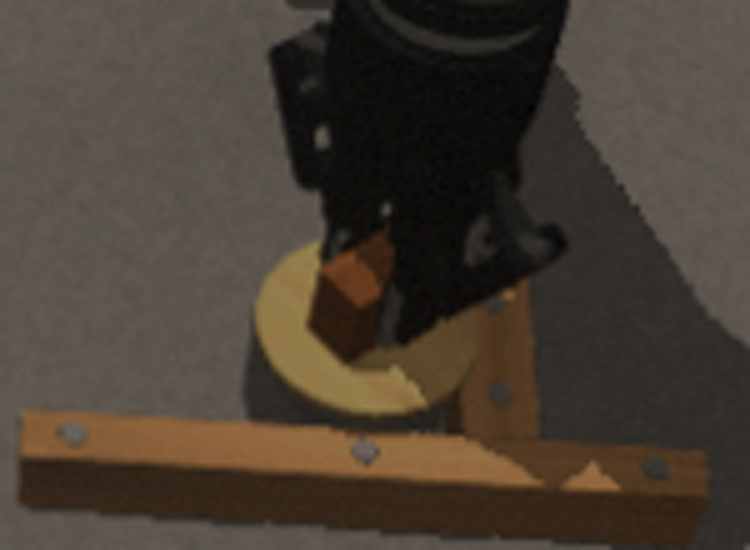

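```bash
cat > tinpos.py <<'E'
from h import *
from scipy.optimize import least_squares
a=np.radians(6.3);ex=np.array([np.cos(a),-np.sin(a)]);ey=np.array([np.sin(a),np.cos(a)])
def fit(p,d,c0,lab):
    P=cloud("scene",d);z=P[:,:,2];hsv=cv2.cvtColor(p,cv2.COLOR_RGB2HSV)
    rr=np.hypot(P[:,:,0]-c0[0],P[:,:,1]-c0[1])
    m=(rr<.048)&(rr>.028)&(z>.012)&(z<.040)
    m&=~((hsv[:,:,1]>110)&(hsv[:,:,2]>60))
    W=P[m][:,:2]
    k=(W-np.array(c0))@ex>0.0 ; W=W[k]
    f=lambda c:np.hypot(*(W-c).T)-.040
    q=least_squares(f,c0,loss='soft_l1',f_scale=.001)
    print(lab,len(W),"centre",q.x.round(4),"s,t",(q.x@ex).round(4),(q.x@ey).round(4),"rms",np.sqrt(np.median(f(q.x)**2)).round(4),"ang",np.degrees(np.percentile(np.arctan2(*(W-q.x).T),[5,95])).round())
    return P,hsv
f=np.load("scene0.npz");P,hsv=fit(f['p'],f['d'],[.4983,.0617],"start")
z=P[:,:,2];s=P[:,:,:2]@ex;t=P[:,:,:2]@ey
m=(z>.0335)&(z<.04)&(s<.612)&(s>.545)&(t>.17)&(t<.25);print("stop top t pct",np.percentile(t[m],[1,5,50,95,99]).round(4))
m=(z>.006)&(z<.030)&(s<.612)&(s>.545)&(t>.17)&(t<.25);print("stop face t",m.sum(),np.percentile(t[m],[5,50,95]).round(4))
m=(z>.033)&(t>.04)&(t<.18)&(s>.6)&(s<.66);print("fence top s",np.percentile(s[m],[1,5,50,95]).round(4))
p,d=r.snapshot("scene");fit(p,d,[.598,.088],"now")
for tag in []:pass
E
python3 tinpos.py
```

```text
start 340 centre [0.501  0.0605] s,t 0.4913 0.1152 rms 0.0006 ang [ 37. 162.]
stop top t pct [0.1934 0.1946 0.208  0.222  0.2232]
stop face t 58 [0.193  0.1934 0.1938]
fence top s [0.6277 0.6294 0.6399 0.6496]
now 185 centre [0.6003 0.0875] s,t 0.5871 0.1528 rms 0.0005 ang [ 32. 173.]
```

The scene-depth fit now puts the tin home: its edge is at s=0.627 against the fence at 0.627, and at t=0.1928 against the stop at 0.193. Next I'll level the tool and rebalance the push.

Call:
{"api": "step_arm", "payload": {"grip": [0, 0, 0], "xyz": [[0, 0, 0], [0, 0.3, 3], [-1, 0.3, 6]], "rot": [[0.02, -0.06, 0.02], [0.01, -0.02, 0.01], [0.012, 0, 0.003]]}}

```text
clock: 15.22
ee_pos: [0.6008, 0.0909, 0.0576]
ee_rot: [-1.569, 0.007, -0.888]
contact_force: [-13.4, -10.1, 19.6]
grip_width: 0.263
```

```bash
python3 st.py;python3 tinpos.py|grep now; python3 st.py
```

```text
clock 15.225 s,t to home mm -2.4 -3.3 z 0.0576 F fence,stop,z -12.2 -11.6 19.6 M [-2.78  3.   -0.12]
tool y [-0.003  0.007 -1.   ] rot to level [-0.001 -0.003 -0.007]
now 166 centre [0.6004 0.0873] s,t 0.5872 0.1527 rms 0.0005 ang [ 29. 171.]
clock 15.275 s,t to home mm -2.4 -3.3 z 0.0576 F fence,stop,z -10.3 -9.4 14.8 M [-2.35  2.46 -0.13]
tool y [-0.004  0.006 -1.   ] rot to level [-0.001 -0.004 -0.007]
```

Call:
{"api": "step_arm", "payload": {"grip": [0, 0], "xyz": [[-6, -0.5, 6], [-6, -0.5, 6]], "rot": [[0.008, 0, 0.004], [0.008, 0, 0.012]]}}

```text
clock: 15.52
ee_pos: [0.6005, 0.0918, 0.0579]
ee_rot: [-1.576, 0.009, -0.896]
contact_force: [-5.4, -11.9, 9.0]
grip_width: 0.262
```

```bash
python3 st.py;python3 tinpos.py|grep now; python3 tinpos.py|grep now; python3 st.py
```

```text
clock 15.525 s,t to home mm -2.0 -4.1 z 0.0579 F fence,stop,z -4.0 -12.5 9.0 M [-3.07  0.95 -0.02]
tool y [-0.01   0.004 -1.   ] rot to level [ 0.005 -0.011 -0.009]
now 167 centre [0.6005 0.0875] s,t 0.5873 0.1528 rms 0.0005 ang [ 32. 170.]
now 173 centre [0.6006 0.0874] s,t 0.5874 0.1528 rms 0.0005 ang [ 31. 175.]
clock 15.625 s,t to home mm -2.0 -4.1 z 0.0578 F fence,stop,z -3.5 -12.7 9.1 M [-2.94  0.99 -0.04]
tool y [-0.01   0.004 -1.   ] rot to level [ 0.005 -0.011 -0.009]
```

Call:
{"api": "step_arm", "payload": {"grip": [0, 0], "xyz": [[-9, -0.5, 8], [-9, -0.5, 8]], "rot": [[0.012, 0, 0.012], [0.012, 0, 0.012]]}}

```text
clock: 15.88
ee_pos: [0.6003, 0.0924, 0.058]
ee_rot: [-1.582, 0.011, -0.909]
contact_force: [-6.5, -15.9, 11.5]
grip_width: 0.26
```

```bash
python3 st.py;python3 tinpos.py|grep now; python3 tinpos.py|grep now; python3 st.py
```

```text
clock 15.875 s,t to home mm -1.7 -4.7 z 0.058 F fence,stop,z -4.7 -16.5 11.5 M [-3.85  1.11 -0.03]
tool y [-0.015  0.002 -1.   ] rot to level [ 0.011 -0.024 -0.011]
now 176 centre [0.6005 0.0875] s,t 0.5873 0.1528 rms 0.0006 ang [ 31. 172.]
now 174 centre [0.6005 0.0875] s,t 0.5873 0.1529 rms 0.0005 ang [ 32. 173.]
clock 15.975 s,t to home mm -1.8 -4.7 z 0.058 F fence,stop,z -4.5 -16.5 10.5 M [-3.88  1.09 -0.12]
tool y [-0.015  0.002 -1.   ] rot to level [ 0.011 -0.024 -0.011]
```

Under 16 N toward the stop and only 11 N down, the tin did not move. So it is bearing on the stop block and isn't just held by friction. Now the final balanced, level push.

Call:
{"api": "step_arm", "payload": {"grip": [0, 0, 0], "xyz": [[-2, 0, 4], [-3, 0.2, 7], [-3, 0.2, 8]], "rot": [[0.012, -0.02, -0.008], [0.012, -0.005, 0], [0.012, 0, 0]]}}

```text
clock: 16.35
ee_pos: [0.6009, 0.0918, 0.0579]
ee_rot: [-1.585, -0.006, -0.893]
contact_force: [-13.9, -13.7, 20.2]
grip_width: 0.26
```

```bash
python3 st.py;for i in 1 2 3 4 5 6; do python3 tinpos.py|grep now; done; python3 st.py s16
python3 - <<'E'
from h import *
p,d=r.snapshot("scene");P=cloud("scene",d);z=P[:,:,2]
m=(np.hypot(P[:,:,0]-.6,P[:,:,1]-.09)<.055)&(z>.047)&(z<.055)
hsv=cv2.cvtColor(p,cv2.COLOR_RGB2HSV);m&=(hsv[:,:,1]>100)
W=P[m];A=np.c_[W[:,:2]-W[:,:2].mean(0),np.ones(len(W))];c=np.linalg.lstsq(A,W[:,2],rcond=None)[0];print("disc plane slope",c,len(W))
p,d=r.snapshot("wrist");cv2.imwrite("pics/w16.png",p[:,:,::-1])
E
```

```text
clock 16.35 s,t to home mm -2.4 -4.2 z 0.0579 F fence,stop,z -12.3 -15.2 20.2 M [-2.71  2.99  0.1 ]
tool y [-0.007 -0.013 -1.   ] rot to level [ 0.014 -0.008  0.006]
now 173 centre [0.6005 0.0876] s,t 0.5873 0.153 rms 0.0005 ang [ 32. 170.]
now 171 centre [0.6006 0.0876] s,t 0.5874 0.153 rms 0.0006 ang [ 32. 173.]
now 173 centre [0.6006 0.0876] s,t 0.5873 0.153 rms 0.0006 ang [ 32. 173.]
now 173 centre [0.6006 0.0876] s,t 0.5874 0.153 rms 0.0006 ang [ 32. 171.]
now 170 centre [0.6005 0.0876] s,t 0.5872 0.153 rms 0.0005 ang [ 34. 174.]
now 176 centre [0.6005 0.0875] s,t 0.5872 0.1529 rms 0.0005 ang [ 30. 172.]
clock 16.65 s,t to home mm -2.4 -4.2 z 0.058 F fence,stop,z -10.8 -14.0 18.9 M [-2.61  2.75  0.04]
tool y [-0.007 -0.013 -1.   ] rot to level [ 0.014 -0.008  0.006]
disc plane slope [ 0.01197994 -0.0115211   0.05088198] 704
```

View pics/s16.png

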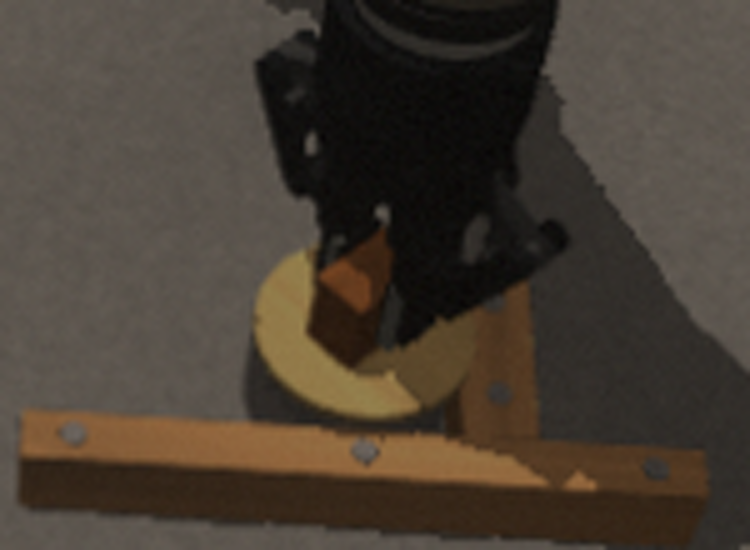

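View pics/w16.png

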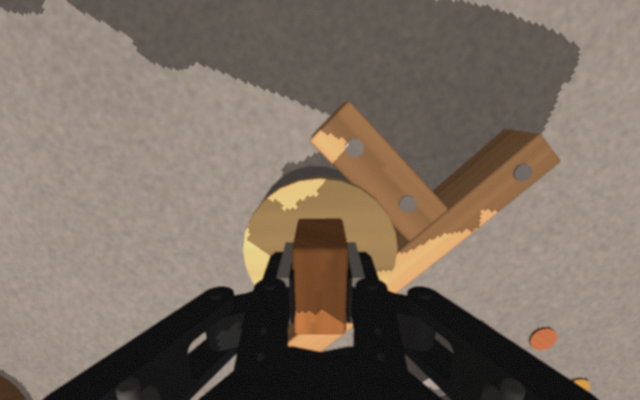

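Call:
{"api": "step_arm", "payload": {"grip": [0, 0], "xyz": [[-2, -0.2, 6], [-2, -0.2, 6]], "rot": [[0.014, 0, 0], [0.012, 0, 0.003]]}}

```text
clock: 17.05
ee_pos: [0.6007, 0.0919, 0.058]
ee_rot: [-1.584, -0.006, -0.897]
contact_force: [-9.3, -9.6, 13.0]
grip_width: 0.259
```

```bash
python3 st.py;for i in 1 2 3 4 5 6; do python3 tinpos.py|grep now; done; python3 st.py
```

```text
clock 17.05 s,t to home mm -2.2 -4.2 z 0.058 F fence,stop,z -8.2 -10.6 13.0 M [-1.92  2.14  0.01]
tool y [-0.006 -0.013 -1.   ] rot to level [ 0.013 -0.012  0.006]
now 171 centre [0.6006 0.0876] s,t 0.5874 0.1529 rms 0.0005 ang [ 31. 174.]
now 172 centre [0.6005 0.0876] s,t 0.5872 0.1529 rms 0.0006 ang [ 32. 173.]
now 170 centre [0.6007 0.0876] s,t 0.5874 0.153 rms 0.0005 ang [ 31. 172.]
now 172 centre [0.6005 0.0877] s,t 0.5873 0.153 rms 0.0005 ang [ 32. 175.]
now 180 centre [0.6006 0.0875] s,t 0.5873 0.1529 rms 0.0005 ang [ 33. 171.]
now 171 centre [0.6007 0.0875] s,t 0.5875 0.1529 rms 0.0005 ang [ 31. 171.]
clock 17.35 s,t to home mm -2.2 -4.2 z 0.058 F fence,stop,z -8.6 -11.5 12.6 M [-1.94  2.08  0.04]
tool y [-0.006 -0.013 -1.   ] rot to level [ 0.013 -0.012  0.006]
```

```bash
python3 - <<'E'
from h import *
print(r.finish_job())
E
python3 st.py
```

```text
the job is handed in; nothing more can be done
None
the job is handed in; nothing more can be done
```

I put the lid on the tin, slid the tin into the corner, and handed in the job while still holding the lid's handle and pushing. The hand-in gives no verdict, so these are my own last checks, at 17.35 s of the 51 s allowed:

- **Lid:** it is seated. The tool height is 58.0 mm against 57.6 mm expected, the tool is tilted about 0.014 rad, and the lid's disc is roughly level in the camera depth (about 0.017 rad, limit 0.06).
- **Push:** wrist forces held steady at about 9 N into the fence, 11 N into the stop block and 13 N down. These are not the tin's own contact forces on fence, stop block and table, which I could not measure.
- **Tin position:** it matches home against both the fence and the stop block to within about 1 mm. It also stayed put when I pushed about 16 N toward the stop block.
- **Bystanders:** the tape roll and marker had moved less than 1 mm at 12.9 s, and nothing else on the table looked disturbed. The spoon was mostly hidden by the arm, so I could not confirm it.

**Mended on the way:** my first push held about 9 N while the tin was still a little short of the stop block. I relaxed it, pushed the tin onto the stop, and rebuilt the diagonal push.

**Disagreement:** I measured the lid about 4.5 mm off the tin's axis, but the plug only allows 3.5 mm. That is within the 7 mm limit, and I put the difference down to calibration error.

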